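# Dry-fit the foam castle

## Robot

A 6-joint arm with a two-finger parallel gripper is mounted at the origin on the work surface. World frame = base frame: x ahead of the robot, y to its left, z up, the work surface at z = 0. Lengths are in m, angles in rad, forces in N, time in s.
With the tool pointing down it reaches from about 0.375 to 0.925 m from the base axis. Payload 5.7 kg.
Tool frame: the origin (TCP) lies at the very end of the fingers, on their centre line; the grasp point (between the pads) lies 19 mm behind it; z points along the fingers, y is the line along which they close (so a half turn about z gives the same grasp; the last joint's range is limited). The gripper opens to 85 mm and grips with 20 to 120 N. Pads are 22 mm wide; open, the fingers measure 114 mm over their backs; the gripper's body (76 mm by 85 mm) begins 54 mm behind the grasp point. The pads swing forward as they close: fully open they stand 13 mm farther back than shut.
Start: joints at [-1.347, 0.359, 1.51, -0, 1.272, -0.115], TCP at [0.199, -0.566, 0.231] pointing down, gripper open.
Joint ranges: [-2.97, 2.97], [-1.01, 2.36], [0.21, 2.38], [-0.96, 4.11], [0.2, 2.71], [-2.98, 2.98]. Speed limits (rad/s): [2.39, 2.39, 3.14, 3.14, 3.14, 3.14].

## Interface

Orientations are given as a rotation vector (axis times angle).
In Python, from cell import r gives the robot as it stands.
- The arm moves only by the tool play_rows, never from a script. Its argument "moves" is a list of rows, each an object with "dp": the shift along the world's x, y, z in cm, a list of three; "spin": the turn about the world's z in degrees; "hand": the closure, from 0 (fully open) to 1 (shut). In form: [{"dp": [dx, dy, dz], "spin": spin, "hand": hand}, ...]. A call has 1 to 12 rows; each row is the pose to reach, as a shift and turn from the pose commanded when the call began; what a row does not reach only later rows make up. A row lasts 1/10 s, in which the tool goes at most 50 mm and 8.59 degrees, less where a joint would pass 70% of its speed; a pose out of reach is approached as far as the arm can. A call with a gripper value outside its range is refused whole. The fingers move at their own pace and stop on an object; "force" is the grip in N (left out, the last holds). Time passes only in rows, so rows that repeat a pose let the fingers close. It gives the time, the measured TCP pose, the force, the opening and the grip force at its end, in the units of the state.
- r.observe(): the state, without advancing time (a new reading comes with each control period).
- r.snapshot(name): name is "scene" or "top"; returns a dict with "img" (400x640x3 uint8, blue, green, red), "depth" (400x640 float32, m along the optical axis (not along the pixel's ray), 0 where there is no reading), "fx", "fy", "cx", "cy" (pixels), "distortion" ([k1, k2, p1, p2, k3] as OpenCV has them; the pictures are not rectified), "camera_from_world" (4x4, takes a point from world to camera coordinates). Camera axes: x right, y up, looking along -z (the intrinsics and any distortion apply to the point x, -y, -z); pixel columns grow to the right and rows downward; lengths in m; the calibration is good to about 2 mm. A picture is of the moment at which its call begins.
- r.hand_in(): hands the job in; it is judged then, once.
The state is a dict: "time_s": time; "joints": joint angles; "qvel": joint speeds; "effort": joint torques, N m; "eef_pos": TCP position; "ee_rot": TCP orientation; "contact_force": force on the tool from outside, world axes, zero at the start; "moment": the same for the moment, N m; "width": finger opening in m; "gripper_force": force on a finger pad.
Only numpy, scipy, OpenCV 4.12 (cv2) and the standard library are available. Lean on these libraries where they do the work, as an engineer would, in place of code of your own. Each camera call takes 0.05 s, during which the arm holds its last target. There are 200 camera calls.

## Task

Finish the dry fit of the foam castle on its grey base board: stand the square tower midway between the hall and the gatehouse, in line with them, and set the pyramid roof centred and square on top of it. Stand the round turret in the middle of the gatehouse's flat top, and stand the gabled porch squarely in front of the hall's door, on the side towards the robot, with one of its doorways facing the hall's door and that end touching the wall or no more than about a finger's breadth (15 mm) from it. Let no piece tip over, and leave the stepped offcut, the knife cup and the paint bottle where they are.

Things in the scene. Friction and masses are not known exactly. Their poses are not given: they have to be found in the camera images.
- board: Grey card base board of the model, fixed on the bench's green cutting mat: 410 mm along its y, 155 mm along its x, 3 mm thick (top at z = 0.003). Its origin (on the bench) is the point exactly midway between the centres of the hall and the gatehouse, which stand on it 150 mm to either side along its y; the board reaches 105 mm from the origin towards the robot (its -x) and 50 mm away from it. Turned at most 0.2 rad.
- hall: The hall: pale green foam block with a pitched roof, fixed on the board, at one end (either may be drawn). 70 mm deep (its x), 80 mm long (its y); walls 36 mm high, ridge along y 70 mm high, a small square chimney on the back slope to 76 mm. Its long front wall with the dark door in its middle is the one towards the robot: 35 mm from the origin along its own -x. Origin: centre of its underside, z up. Turned at most 0.35 rad.
- gatehouse: The gatehouse: pale green foam block, fixed at the other end of the board, an archway through it along x and a flat top 50 mm above its underside with four small corner merlons (10 mm square, 8 mm high, flush with the corners). 70 mm deep (x), 80 mm long (y). Origin: centre of its underside, z up. 
- tower: Loose square tower of the same foam: 50 x 50 mm, 90 mm high, plain flat top, dark window slits, about 110 g. Stands upright at the start. Origin: centre of its underside, z up. x and y square to its faces.
- turret: Loose round turret of the same foam: cylinder 44 mm across, 64 mm high, with six small merlons on its rim to 70 mm, about 55 g. Stands upright at the start. Origin: centre of its underside, z up. 
- roof: Loose pyramid roof of the same foam: a square eaves block 56 x 56 mm with upright sides 26 mm high, on it a four-sided pyramid up to 56 mm, about 60 g; take it by the upright sides of the eaves. Sits eaves down at the start. Flat underside, nothing interlocks. Origin: centre of its underside, z up. x and y square to the eaves' sides.
- porch: Loose gabled porch of the same foam: 36 mm deep (its x), 40 mm wide (its y); side walls (facing its y) upright, 36 mm high; ridge along its x 56 mm high; a dark doorway on both its end faces (facing +x and -x), both ends alike, so it may be turned either way round. About 45 g. Stands upright at the start. Origin: centre of its underside, z up. 
- offcut: Bystander: loose stepped foam offcut 55 x 40 mm, 18 mm high with a 22 mm wide step to 34 mm at one end; lies among the pieces, leave it. Origin: centre of its underside, z up. 
- knife_cup: Bystander: loose clear plastic cup, 72 mm across, 85 mm high, craft knives sticking out to about 125 mm, beyond the board. Origin: centre of its underside, z up. 
- paint_bottle: Bystander: loose grey bottle, 44 mm across, 100 mm high, beyond the board. Origin: centre of its underside, z up. 
Things that resemble listed ones, but are neither listed nor needed, are in the scene too. Leave any purple or yellow look-alike of the roof alone. Leave any orange look-alike of the turret alone.

How it is judged:
At the end, for the whole second after the job is handed in: All upright, at rest: tower on board within 15 mm of midway between hall and gatehouse; roof on tower, 10 mm, 0.25 rad; turret on gatehouse top, 12 mm; porch before the hall door, 13 mm sideways, gap to wall 0 to 22 mm, 0.22 rad (horizontal distance between tower and board below 0.015 m and height (world z) of each of tower, porch below 0.008 m and horizontal distance between roof and tower below 0.01 m and z of roof in the frame of tower between 0.086 and 0.096 m and (angle between the x axis of roof and the x axis of tower, either way round below 0.25 rad or angle between the x axis of roof and the y axis of tower, either way round below 0.25 rad) and horizontal distance between turret and gatehouse below 0.012 m and z of turret in the frame of gatehouse between 0.046 and 0.056 m and x of porch in the frame of hall between -0.075 and -0.049 m and y of porch in the frame of hall between -0.013 and 0.013 m and angle between the x axis of porch and the x axis of hall, either way round below 0.22 rad and angle between each of tower, roof, turret, porch's own z axis and vertical below 0.1 rad and linear speed of each of tower, roof, turret, porch below 0.02 m/s and angular speed of each of tower, roof, turret, porch below 0.2 rad/s); the robot touches nothing.
It fails at once if the offcut is moved by more than 20 mm (distance of offcut from where it was at the start of the episode above 0.02 m).
It fails at once if the knife cup is moved by more than 20 mm (distance of knife_cup from where it was at the start of the episode above 0.02 m).
It fails at once if the paint bottle is moved by more than 20 mm (distance of paint_bottle from where it was at the start of the episode above 0.02 m).
It fails at once if a castle piece tips over (leans more than 0.9 rad) (angle between any of tower, roof, turret, porch's own z axis and vertical above 0.9 rad).
It also fails if it takes over 102 s, if anything falls off the work surface, if the arm or the gripper's body presses on something with over 40 N, if the wrist force passes 120 N, or if a joint passes its speed limit or range.

## Working session

There is one attempt and no reset: what is moved stays moved. The work goes in short steps, Python scripts to look and compute and a tool call to move; the robot and the scene stay as the last step left them, time stands still between calls to the robot, and variables do not carry over. Pictures are saved under pics/ and viewed, at most 14 in all, crops included, and the job is handed in when it is done.

Besides the shell and the picture viewer there is one more tool, called after "Emit:" as a command line: name --argument value ..., lists and objects as JSON in quotes. play_rows: Moves the arm, as the interface text tells. Its arguments: {"type":"object","properties":{"moves":{"type":"array","items":{"type":"object","properties":{"dp":{"type":"array","items":{"type":"number"}},"spin":{"type":"number"},"hand":{"type":"number"}}}},"force":{"type":"number"}},"required":["moves"]}

```bash
mkdir -p pics
cat > h.py <<'E'
import numpy as np, cv2
from cell import r
def snap(n):
    s=r.snapshot(n); return s
def cloud(s):
    h,w=s["depth"].shape
    u,v=np.meshgrid(np.arange(w),np.arange(h))
    K=np.array([[s["fx"],0,s["cx"]],[0,s["fy"],s["cy"]],[0,0,1]])
    p=cv2.undistortPoints(np.stack([u,v],-1).reshape(-1,1,2).astype(np.float64),K,np.array(s["distortion"])).reshape(h,w,2)
    d=s["depth"]
    c=np.stack([p[...,0]*d,-p[...,1]*d,-d,np.ones_like(d)],-1)
    W=c@np.linalg.inv(s["camera_from_world"]).T
    W=W[...,:3]; W[d<=0]=np.nan
    return W
E
python3 - <<'E'
from h import *
for n in("top","scene"):
    s=snap(n);cv2.imwrite(f"pics/{n}0.png",s["img"]);np.save(f"pics/{n}0.npy",cloud(s))
    print(n,np.linalg.inv(s["camera_from_world"]).round(3).tolist(),s["fx"])
print(r.observe())
E
```

```text
top [[0.005, 0.987, -0.161, 0.443], [-1.0, 0.003, -0.01, -0.045], [-0.009, 0.161, 0.987, 1.037], [0.0, 0.0, 0.0, 1.0]] 446.443415451907
scene [[0.094, -0.797, 0.596, 1.138], [0.996, 0.072, -0.06, -0.081], [0.005, 0.599, 0.801, 0.753], [0.0, 0.0, 0.0, 1.0]] 398.5472940773209
{'time_s': 0.1, 'joints': array([-1.34709354e+00,  3.59422211e-01,  1.51135815e+00, -1.14518906e-05,
        1.27250430e+00, -1.15100617e-01]), 'qvel': array([-0.00089199, -0.00160374, -0.0015959 ,  0.00073177, -0.00195737,
        0.00013636]), 'effort': array([ 2.32966322e-04, -5.28653240e+01, -2.79351264e+01, -2.61166788e-04,
        5.09415229e-03, -1.41724951e-05]), 'eef_pos': array([ 0.19926241, -0.56527438,  0.23053114]), 'ee_rot': array([-3.09495766e+00, -5.29369904e-01,  1.61328147e-04]), 'contact_force': array([-0.1112595 , -0.31783199, -0.10037806]), 'moment': array([-0.01340047,  0.00802695,  0.05176477]), 'gripper_force': 0.0, 'width': 0.08574802572949336}
```

View pics/top0.png

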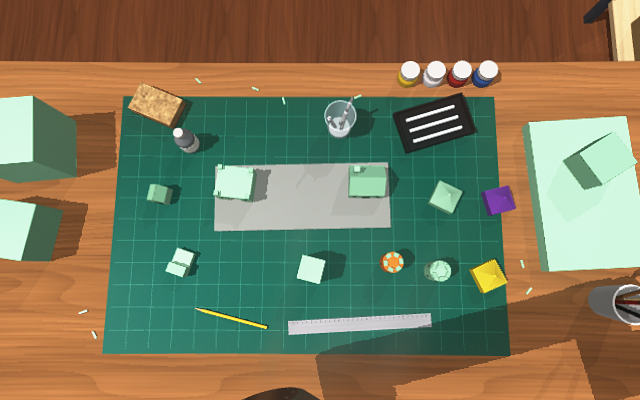

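View pics/scene0.png

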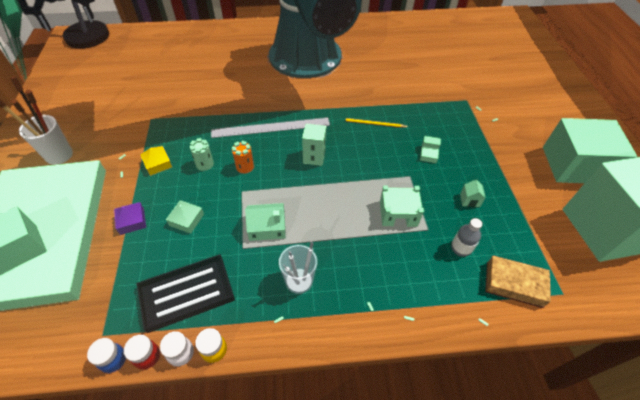

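Top view: the candidates are:
- **Roof:** green (446,197), with purple (499,200) and yellow (488,276) look-alikes.
- **Turret:** green (440,270), with an orange look-alike (392,262).
- **Tower:** (311,269).
- **Porch:** (159,194), which could be confused with the offcut (181,262).
- **Fixed blocks:** hall (368,181) and gatehouse (235,183).

I choose the pale green ones. The scene view agrees, with the porch gabled at (472,194) and the offcut stepped at (430,148).

```bash
cat > m.py <<'E'
from h import *
def measure(C,c,rad,zlo,zhi):
    P=np.concatenate([x.reshape(-1,3) for x in C]); P=P[~np.isnan(P[:,0])]
    P=P[(np.hypot(*(P[:,:2]-c).T)<rad)&(P[:,2]>zlo)&(P[:,2]<zhi)]
    if len(P)<5: return None
    (x,y),(w,h),a=cv2.minAreaRect((P[:,:2]*1000).astype(np.float32))
    return len(P),round(x,1),round(y,1),round(w,1),round(h,1),round(a,1),"zmax",round(P[:,2].max()*1000,1)
E
python3 - <<'E'
from m import *
T=np.load("pics/top0.npy");S=np.load("pics/scene0.npy")
px=dict(tower=(311,265,.06,.08,.1),turret=(440,270,.045,.05,.08),roof=(446,197,.06,.006,.03),porch=(159,194,.045,.006,.07),hall=(368,181,.065,.01,.08),gate=(235,183,.07,.01,.07),offcut=(181,262,.05,.006,.04),orange=(392,262,.045,.05,.08),cup=(340,122,.06,.02,.2),bottle=(185,140,.05,.02,.2),yellow=(488,276,.05,.006,.03),purple=(499,200,.05,.006,.03))
for k,(u,v,rad,a,b) in px.items():
    c=T[v,u]; c2=np.nan_to_num(c[:2])
    # recentre on cloud
    for _ in range(3):
        P=np.concatenate([T.reshape(-1,3),S.reshape(-1,3)]);P=P[(P[:,2]>a)&(P[:,2]<b)&(np.hypot(P[:,0]-c2[0],P[:,1]-c2[1])<rad)]
        if len(P): c2=(P[:,:2].max(0)+P[:,:2].min(0))/2
    print(k,c.round(3),"T",measure([T],c2,rad,a,b),"S",measure([S],c2,rad,a,b),"TS",measure([T,S],c2,rad,a,b)[1:6])
# board: grey mask
im=cv2.imread("pics/top0.png");hsv=cv2.cvtColor(im,cv2.COLOR_BGR2HSV)
m=(hsv[...,1]<45)&(hsv[...,2]>60)&(np.abs(T[...,2]-.003)<.008);m[:155]=0;m[240:]=0;m[:,:205]=0;m[:,400:]=0
m=cv2.morphologyEx(m.astype(np.uint8),cv2.MORPH_OPEN,np.ones((3,3)))>0
print("board",cv2.minAreaRect((T[m][:,:2]*1000).astype(np.float32)),m.sum())
v=np.concatenate([cv2.resize(im[160:300,120:320],(800,560)) ]);cv2.imwrite("pics/c1.png",v)
cv2.imwrite("pics/c2.png",cv2.resize(im[160:300,320:520],(800,560)))
E
```

```text
tower [ 0.451 -0.014  0.091] T (573, 442.4, -13.0, 49.9, 49.6, 76.3, 'zmax', np.float64(94.2)) S (365, 446.2, -12.4, 50.1, 53.8, 76.1, 'zmax', np.float64(92.6)) TS (445.3, -12.9, 51.5, 55.2, 76.3)
turret [ 0.442 -0.29   0.061] T (372, 440.8, -288.8, 44.3, 42.0, 76.0, 'zmax', np.float64(74.7)) S (276, 445.2, -288.4, 44.9, 42.0, 39.2, 'zmax', np.float64(71.5)) TS (443.3, -289.0, 45.2, 46.6, 78.8)
roof [ 0.603 -0.313  0.047] T (265, 607.4, -318.1, 58.5, 58.0, 63.4, 'zmax', np.float64(30.0)) S (353, 611.2, -317.2, 58.8, 57.5, 63.9, 'zmax', np.float64(30.0)) TS (609.2, -317.6, 61.3, 60.7, 63.9)
porch [0.608 0.331 0.045] T (386, 610.4, 338.9, 44.1, 36.6, 82.9, 'zmax', np.float64(59.2)) S (471, 615.7, 339.4, 41.3, 40.2, 82.0, 'zmax', np.float64(56.8)) TS (613.9, 338.4, 43.9, 43.7, 81.7)
hall [ 0.635 -0.138  0.067] T (1159, 641.3, -136.5, 80.5, 70.2, 89.8, 'zmax', np.float64(79.6)) S (1290, 645.8, -136.4, 80.2, 74.0, 89.4, 'zmax', np.float64(79.7)) TS (644.6, -136.5, 80.4, 76.7, 89.4)
gate [0.633 0.16  0.049] T (1263, 634.5, 162.9, 81.2, 71.3, 83.9, 'zmax', np.float64(63.6)) S (1390, 639.4, 
[... 685 characters left out ...]
[0.726 0.27  0.073] T (430, 734.6, 274.8, 37.8, 44.0, 55.5, 'zmax', np.float64(104.4)) S (654, 743.6, 275.0, 44.3, 34.8, 49.2, 'zmax', np.float64(101.7)) TS (738.3, 277.4, 43.5, 47.3, 86.1)
yellow [ 0.43  -0.397  0.046] T (279, 430.9, -406.6, 56.8, 57.1, 24.4, 'zmax', np.float64(30.0)) S (264, 435.1, -404.6, 59.3, 55.8, 24.5, 'zmax', np.float64(30.0)) TS (433.6, -405.4, 62.6, 57.1, 24.4)
purple [ 0.597 -0.43   0.047] T (275, 600.4, -439.2, 55.8, 57.8, 14.2, 'zmax', np.float64(30.0)) S (359, 605.0, -437.6, 58.4, 57.0, 14.6, 'zmax', np.float64(30.0)) TS (603.4, -438.4, 61.7, 58.1, 14.7)
board ((612.6630859375, 12.23199462890625), (156.99266052246094, 410.6709899902344), 1.468115210533142) 8851
```

View pics/c2.png

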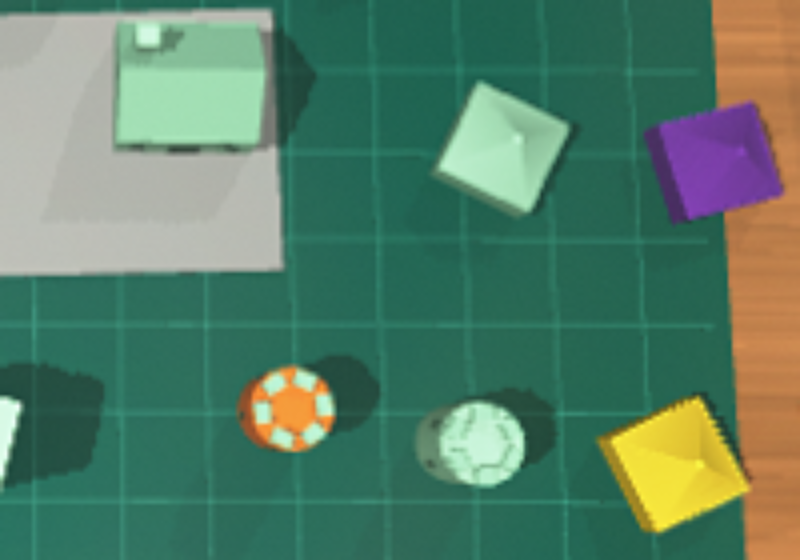

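View pics/c1.png

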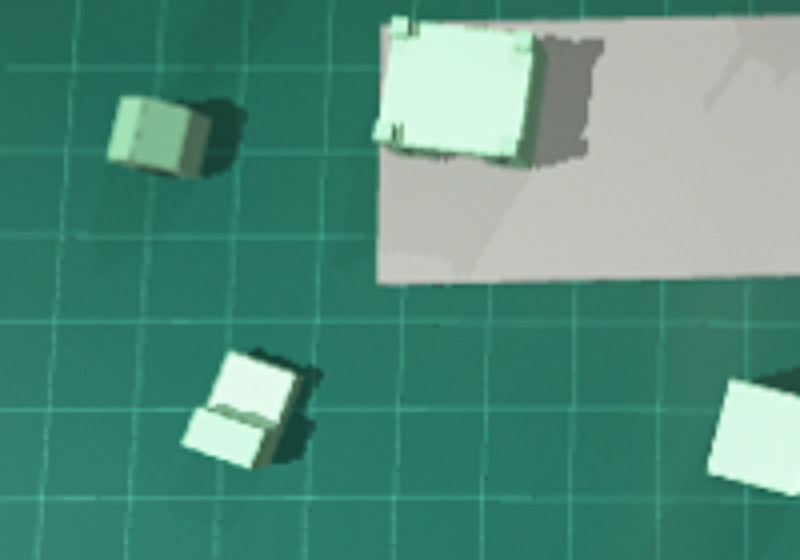

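The crops confirm the choices. In c2 the green pyramid is at (505,150), next to purple (715,165) and yellow (675,465), and the green turret is at (480,445), next to orange (290,410). In c1 the gabled porch is at (160,135) and the stepped offcut at (245,410). I start with the tower at (444,-13), faces at -14°.

Emit:
play_rows --moves '[{"dp": [24.5,55.2,0],"spin": -33,"hand": 0},{"dp": [24.5,55.2,0],"spin": -33,"hand": 0},{"dp": [24.5,55.2,0],"spin": -33,"hand": 0},{"dp": [24.5,55.2,0],"spin": -33,"hand": 0},{"dp": [24.5,55.2,0],"spin": -33,"hand": 0},{"dp": [24.5,55.2,0],"spin": -33,"hand": 0},{"dp": [24.5,55.2,0],"spin": -33,"hand": 0},{"dp": [24.5,55.2,0],"spin": -33,"hand": 0},{"dp": [24.5,55.2,0],"spin": -33,"hand": 0},{"dp": [24.5,55.2,0],"spin": -33,"hand": 0},{"dp": [24.5,55.2,0],"spin": -33,"hand": 0},{"dp": [24.5,55.2,0],"spin": -33,"hand": 0}]'

```text
time_s: 1.3
eef_pos: [0.443, -0.0154, 0.2313]
ee_rot: [3.119, -0.372, 0.0]
contact_force: [1.3, -0.8, 0.4]
width: 0.086
gripper_force: 0.0
```

Emit:
play_rows --moves '[{"dp": [0.0,0,-4],"hand": 0},{"dp": [0.0,0,-8],"hand": 0},{"dp": [0,0,-11],"hand": 0},{"dp": [0,0,-14],"hand": 0},{"dp": [0,0,-16],"hand": 0},{"dp": [0,0,-18],"hand": 0},{"dp": [0,0,-18.3],"hand": 0},{"dp": [0,0,-18.3],"hand": 0}]'

```text
schema error: expected keys dp, spin, hand
```

Emit:
play_rows --moves '[{"dp": [0,0,0],"hand": 0.3},{"dp": [0,0,0],"hand": 0.5},{"dp": [0,0,0],"hand": 1},{"dp": [0,0,0],"hand": 1},{"dp": [0,0,0],"hand": 1},{"dp": [0,0,0],"hand": 1},{"dp": [0,0,0],"hand": 1},{"dp": [0,0,0],"hand": 1}]' --force 30

```text
schema error: expected keys dp, spin, hand
```

Emit:
play_rows --moves '[{"dp": [0.0,0,-4],"spin": 0,"hand": 0},{"dp": [0.0,0,-8],"spin": 0,"hand": 0},{"dp": [0,0,-11],"spin": 0,"hand": 0},{"dp": [0,0,-14],"spin": 0,"hand": 0},{"dp": [0,0,-16],"spin": 0,"hand": 0},{"dp": [0,0,-18],"spin": 0,"hand": 0},{"dp": [0,0,-18.3],"spin": 0,"hand": 0},{"dp": [0,0,-18.3],"spin": 0,"hand": 0}]'

```text
time_s: 2.1
eef_pos: [0.4423, -0.0174, 0.0479]
ee_rot: [-3.119, 0.372, 0.003]
contact_force: [-1.1, -0.8, -0.3]
width: 0.0853
gripper_force: 0.0
```

Emit:
play_rows --moves '[{"dp": [0,0,0],"spin": 0,"hand": 0.3},{"dp": [0,0,0],"spin": 0,"hand": 0.5},{"dp": [0,0,0],"spin": 0,"hand": 1},{"dp": [0,0,0],"spin": 0,"hand": 1},{"dp": [0,0,0],"spin": 0,"hand": 1},{"dp": [0,0,0],"spin": 0,"hand": 1},{"dp": [0,0,0],"spin": 0,"hand": 1},{"dp": [0,0,0],"spin": 0,"hand": 1}]' --force 30

```text
time_s: 2.9
eef_pos: [0.4438, -0.0175, 0.0492]
ee_rot: [-3.119, 0.372, -0.004]
contact_force: [0.4, 1.3, 7.6]
width: 0.0496
gripper_force: 35.8
```

Emit:
play_rows --moves '[{"dp": [0,0,1],"spin": 0,"hand": 1},{"dp": [0,0,3],"spin": 0,"hand": 1},{"dp": [2,0.5,5],"spin": 2,"hand": 1},{"dp": [5,1,5],"spin": 5,"hand": 1},{"dp": [8,1.5,5],"spin": 8,"hand": 1},{"dp": [11,2,5],"spin": 11,"hand": 1},{"dp": [14,2.5,5],"spin": 15,"hand": 1},{"dp": [17,3,5],"spin": 15,"hand": 1},{"dp": [19,3,5],"spin": 15,"hand": 1},{"dp": [19.6,3,5],"spin": 15,"hand": 1},{"dp": [19.6,3,5],"spin": 15,"hand": 1},{"dp": [19.6,3,5],"spin": 15,"hand": 1}]'

```text
time_s: 4.1
eef_pos: [0.637, 0.0125, 0.0981]
ee_rot: [-3.141, -0.039, 0.003]
contact_force: [0.5, -0.2, -0.4]
width: 0.0497
gripper_force: 35.8
```

Run:
```python
from m import *
for i in range(3):
    o=r.observe();print(o["eef_pos"].round(4),o["joints"].round(4),o["qvel"].round(4),o["contact_force"].round(1))
    T=cloud(snap("top"))
S=cloud(snap("scene"))
for C in([T],[S]): print(measure(C,(.64,.013),.045,.1,.15))
```

```text
[0.637  0.0125 0.0981] [-0.0887  0.5477  1.5575 -0.      1.0386  1.4575] [-0.     -0.0062  0.0124  0.001  -0.002  -0.0012] [ 0.5 -0.2 -0.4]
[0.6369 0.0125 0.0981] [-0.0887  0.5475  1.5578  0.      1.0384  1.4576] [ 0.0007 -0.0014 -0.0002  0.0023 -0.0048 -0.0002] [-0.6  0.1 -1.1]
[0.6371 0.0125 0.0982] [-8.8700e-02  5.4750e-01  1.5576e+00  1.0000e-04  1.0382e+00  1.4575e+00] [-0.0008  0.0015 -0.0043  0.0005 -0.0019  0.0009] [ 0.2 -0.7 -1.4]
(121, 615.0, 29.4, 55.1, 15.5, 76.5, 'zmax', np.float64(149.9))
(837, 642.9, 13.0, 45.3, 87.5, 4.3, 'zmax', np.float64(149.8))
```

Emit:
play_rows --moves '[{"dp": [0.3,0.05,-1],"spin": 0,"hand": 1},{"dp": [0.3,0.05,-2.5],"spin": 0,"hand": 1},{"dp": [0.3,0.05,-3.5],"spin": 0,"hand": 1},{"dp": [0.3,0.05,-4.2],"spin": 0,"hand": 1},{"dp": [0.3,0.05,-4.4],"spin": 0,"hand": 1},{"dp": [0.3,0.05,-4.5],"spin": 0,"hand": 1},{"dp": [0.3,0.05,-4.5],"spin": 0,"hand": 1}]'

```text
time_s: 5.0
eef_pos: [0.642, 0.013, 0.0533]
ee_rot: [-3.141, -0.039, -0.001]
contact_force: [0.6, -0.5, -1.3]
width: 0.0501
gripper_force: 35.8
```

Emit:
play_rows --moves '[{"dp": [-0.1,0,-0.1],"spin": 0,"hand": 1},{"dp": [-0.1,0,-0.1],"spin": 0,"hand": 1},{"dp": [-0.1,0,-0.1],"spin": 0,"hand": 0},{"dp": [-0.1,0,-0.1],"spin": 0,"hand": 0},{"dp": [-0.1,0,-0.1],"spin": 0,"hand": 0},{"dp": [-0.1,0,-0.1],"spin": 0,"hand": 0},{"dp": [-0.1,0,-0.1],"spin": 0,"hand": 0},{"dp": [-0.1,0,-0.1],"spin": 0,"hand": 0},{"dp": [-0.1,0,3],"spin": 0,"hand": 0},{"dp": [-0.1,0,7],"spin": 0,"hand": 0},{"dp": [-0.1,0,11],"spin": 0,"hand": 0},{"dp": [-0.1,0,15],"spin": 0,"hand": 0}]'

```text
time_s: 6.2
eef_pos: [0.6405, 0.013, 0.2047]
ee_rot: [-3.141, -0.039, 0.001]
contact_force: [0.4, 0.1, -0.3]
width: 0.0856
gripper_force: 0.0
```

Emit:
play_rows --moves '[{"dp": [-3.1,-33.1,0],"spin": -27.7,"hand": 0},{"dp": [-3.1,-33.1,0],"spin": -27.7,"hand": 0},{"dp": [-3.1,-33.1,0],"spin": -27.7,"hand": 0},{"dp": [-3.1,-33.1,0],"spin": -27.7,"hand": 0},{"dp": [-3.1,-33.1,0],"spin": -27.7,"hand": 0},{"dp": [-3.1,-33.1,0],"spin": -27.7,"hand": 0},{"dp": [-3.1,-33.1,0],"spin": -27.7,"hand": 0},{"dp": [-3.1,-33.1,0],"spin": -27.7,"hand": 0},{"dp": [-3.1,-33.1,0],"spin": -27.7,"hand": 0},{"dp": [-3.1,-33.1,0],"spin": -27.7,"hand": 0}]'

```text
time_s: 7.2
eef_pos: [0.6097, -0.3166, 0.2031]
ee_rot: [-3.059, 0.713, 0.001]
contact_force: [0.7, -1.0, -0.2]
width: 0.0854
gripper_force: 0.0
```

Run:
```python
from m import *
T=cloud(snap("top"));S=cloud(snap("scene"))
for C in([T],[S]):
    print("tower",measure(C,(.64,.013),.06,.083,.12)); print("roof",measure(C,(.609,-.3176),.05,.006,.03))
```

```text
tower (535, 637.9, 15.5, 51.0, 48.1, 0.9, 'zmax', np.float64(97.1))
roof (272, 607.4, -318.0, 58.1, 57.3, 63.4, 'zmax', np.float64(30.0))
tower (526, 641.5, 15.5, 54.6, 50.2, 1.9, 'zmax', np.float64(95.0))
roof (349, 611.2, -317.2, 58.1, 57.6, 63.4, 'zmax', np.float64(29.9))
```

Emit:
play_rows --moves '[{"dp": [0.0,-0.3,-4],"spin": 0,"hand": 0},{"dp": [0.0,-0.3,-8],"spin": 0,"hand": 0},{"dp": [0,-0.3,-12],"spin": 0,"hand": 0},{"dp": [0,-0.3,-15],"spin": 0,"hand": 0},{"dp": [0,-0.3,-17.5],"spin": 0,"hand": 0},{"dp": [0,-0.3,-19],"spin": 0,"hand": 0},{"dp": [0,-0.3,-20],"spin": 0,"hand": 0},{"dp": [0,-0.3,-20.2],"spin": 0,"hand": 0},{"dp": [0,-0.3,-20.2],"spin": 0,"hand": 0}]'

```text
time_s: 8.2
eef_pos: [0.6105, -0.3211, 0.002]
ee_rot: [3.059, -0.714, 0.002]
contact_force: [-0.3, -0.3, -0.2]
width: 0.0853
gripper_force: 0.0
```

Run:
```python
from m import *
s=snap("scene");cv2.imwrite("pics/s1.png",cv2.resize(s["img"][140:270,100:280],(800,578),interpolation=cv2.INTER_CUBIC))
```

```text
(no output)
```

View pics/s1.png

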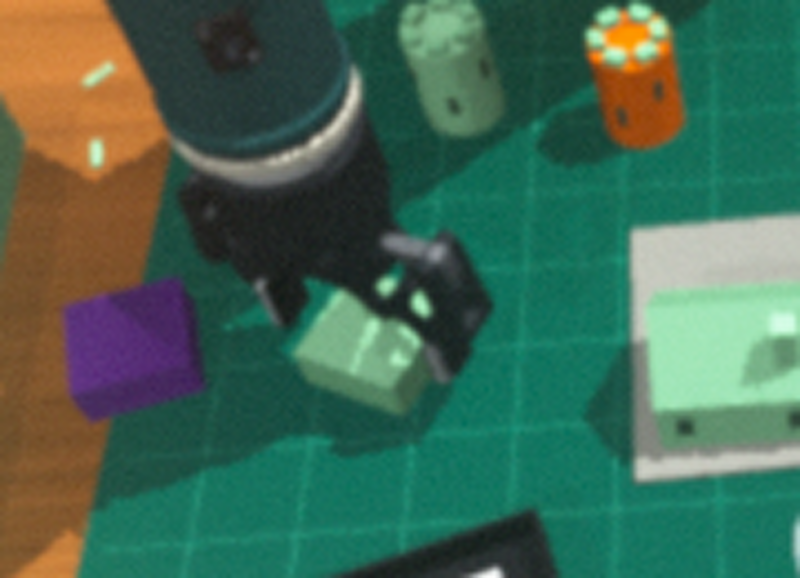

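Close crop: the fingers straddle the green roof (360,350), the purple look-alike (130,345) is clear, and the fingertips are still above the bench. I'll lower slightly and close.

Emit:
play_rows --moves '[{"dp": [0,0,-0.4],"spin": 0,"hand": 0},{"dp": [0,0,-0.4],"spin": 0,"hand": 0.2},{"dp": [0,0,-0.4],"spin": 0,"hand": 0.3},{"dp": [0,0,-0.4],"spin": 0,"hand": 0.4},{"dp": [0,0,-0.4],"spin": 0,"hand": 0.5},{"dp": [0,0,-0.4],"spin": 0,"hand": 0.5},{"dp": [0,0,-0.4],"spin": 0,"hand": 1},{"dp": [0,0,-0.4],"spin": 0,"hand": 1},{"dp": [0,0,-0.4],"spin": 0,"hand": 1},{"dp": [0,0,-0.4],"spin": 0,"hand": 1}]' --force 30

```text
time_s: 9.25
eef_pos: [0.6103, -0.3212, -0.0008]
ee_rot: [3.059, -0.714, 0.002]
contact_force: [-2.2, 1.8, 9.2]
width: 0.072
gripper_force: 31.7
```

Run:
```python
from m import *
print(r.observe()["width"],r.observe()["contact_force"])
s=snap("scene");a=cv2.resize(s["img"][140:270,100:280],(416,300),interpolation=cv2.INTER_CUBIC)
t=snap("top");b=cv2.resize(t["img"][140:270,360:540],(416,300),interpolation=cv2.INTER_CUBIC)
cv2.imwrite("pics/s2.png",np.vstack([a,b]))
for C in ([cloud(t)],[cloud(s)]):print(measure(C,(.609,-.3176),.05,.006,.03))
```

```text
0.07203479329933134 [-2.19108023  1.83041126  9.24809461]
(78, 607.9, -288.3, 47.4, 19.9, 17.8, 'zmax', np.float64(29.9))
(330, 617.5, -321.1, 86.2, 60.7, 38.2, 'zmax', np.float64(29.9))
```

View pics/s2.png

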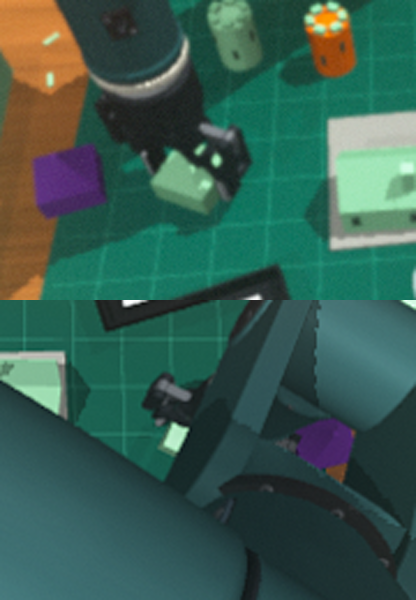

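Scene crop: the fingers have stopped at 72 mm, wider than the 56 mm eaves, with an upward force. The tips are probably jammed on the bench, so I'll raise 8 mm with the hand closing.

Emit:
play_rows --moves '[{"dp": [0,0,0],"spin": 0,"hand": 0},{"dp": [0,0,0.4],"spin": 0,"hand": 0},{"dp": [0,0,0.8],"spin": 0,"hand": 0},{"dp": [0,0,0.8],"spin": 0,"hand": 0.3},{"dp": [0,0,0.8],"spin": 0,"hand": 0.5},{"dp": [0,0,0.8],"spin": 0,"hand": 1},{"dp": [0,0,0.8],"spin": 0,"hand": 1},{"dp": [0,0,0.8],"spin": 0,"hand": 1},{"dp": [0,0,0.8],"spin": 0,"hand": 1}]' --force 30

```text
time_s: 10.25
eef_pos: [0.6104, -0.3213, 0.0073]
ee_rot: [3.059, -0.714, 0.002]
contact_force: [-2.9, 1.9, 12.9]
width: 0.0727
gripper_force: 30.6
```

Run:
```python
from m import *
s=snap("scene");S=cloud(s);hsv=cv2.cvtColor(s["img"],cv2.COLOR_BGR2HSV)
cv2.imwrite("pics/s3.png",cv2.resize(s["img"][165:245,150:250],(750,600),interpolation=cv2.INTER_CUBIC))
m=(hsv[...,0]>50)&(hsv[...,0]<85)&(hsv[...,1]<120)&(hsv[...,2]>90)
P=S[m];P=P[(np.hypot(P[:,0]-.61,P[:,1]+.318)<.06)&(P[:,2]>.005)]
for a,b in((.005,.03),(.03,.06),(.06,.1)):
    Q=P[(P[:,2]>a)&(P[:,2]<b)];print(len(Q),Q.min(0).round(4) if len(Q) else'',Q.max(0).round(4) if len(Q) else '',cv2.minAreaRect((Q[:,:2]*1000).astype(np.float32)) if len(Q) else '')
# dark finger points
k=(hsv[...,2]<70);F=S[k];F=F[(np.hypot(F[:,0]-.61,F[:,1]+.32)<.08)&(F[:,2]<.06)&(F[:,2]>.004)]
a=np.deg2rad(63.7);u=(F[:,0]-.6104)*np.cos(a)+(F[:,1]+.3187)*np.sin(a);v=-(F[:,0]-.6104)*np.sin(a)+(F[:,1]+.3187)*np.cos(a)
for lo in np.arange(-.08,.08,.01):
    q=(u>=lo)&(u<lo+.01)
    if q.sum():print(round(lo,2),q.sum(),"zmin",F[q,2].min().round(3),"v",v[q].min().round(3),v[q].max().round(3))
```

```text
251 [ 0.5797 -0.3621  0.005 ] [ 0.6474 -0.2884  0.0299] ((617.2908935546875, -325.588134765625), (68.37725830078125, 63.13304138183594), 14.491050720214844)
257 [ 0.5874 -0.3676  0.03  ] [ 0.641  -0.2875  0.0557] ((617.0668334960938, -327.52001953125), (55.02034378051758, 72.83625793457031), 8.387985229492188)
28 [ 0.6188 -0.3125  0.0628] [ 0.6472 -0.2743  0.0976] ((638.9400024414062, -294.0534362792969), (30.955427169799805, 29.534574508666992), 23.594945907592773)
-0.07 1 zmin 0.06 v -0.012 -0.012
-0.06 2 zmin 0.059 v -0.009 -0.008
-0.05 3 zmin 0.054 v -0.014 -0.013
-0.04 93 zmin 0.015 v -0.013 0.008
0.04 39 zmin 0.025 v -0.013 0.004
```

View pics/s3.png

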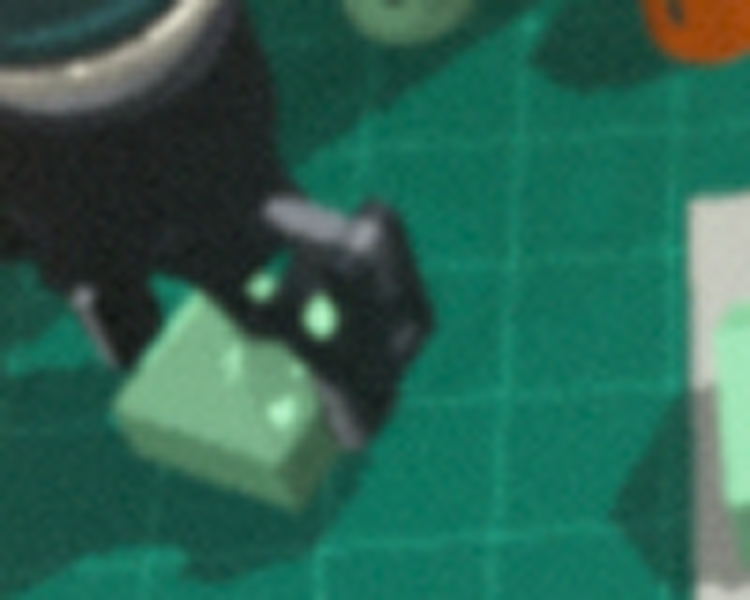

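The grip stopped at 72 mm on something I can't explain, and the roof seems slightly turned. I'll open, lift clear and remeasure.

Emit:
play_rows --moves '[{"dp": [0,0,0],"spin": 0,"hand": 0},{"dp": [0,0,0],"spin": 0,"hand": 0},{"dp": [0,0,0],"spin": 0,"hand": 0},{"dp": [0,0,2],"spin": 0,"hand": 0},{"dp": [0,0,5],"spin": 0,"hand": 0},{"dp": [0,0,9],"spin": 0,"hand": 0},{"dp": [0,0,14],"spin": 0,"hand": 0},{"dp": [0,0,18],"spin": 0,"hand": 0},{"dp": [0,10,20],"spin": 0,"hand": 0},{"dp": [0,15,20],"spin": 0,"hand": 0},{"dp": [0,15,20],"spin": 0,"hand": 0}]'

```text
time_s: 11.4
eef_pos: [0.6097, -0.1713, 0.2056]
ee_rot: [-3.059, 0.717, -0.001]
contact_force: [1.0, -0.1, 0.5]
width: 0.0859
gripper_force: 0.0
```

Run:
```python
from m import *
t=snap("top");s=snap("scene");T=cloud(t);S=cloud(s)
for C in([T],[S]):
    for a,b in((.004,.03),(.015,.027),(.027,.07)): print("roof",a,measure(C,(.609,-.3176),.055,a,b))
a=cv2.resize(s["img"][165:245,150:250],(375,300),interpolation=cv2.INTER_CUBIC)
b=cv2.resize(t["img"][155:235,395:495],(375,300),interpolation=cv2.INTER_CUBIC)
cv2.imwrite("pics/s4.png",np.hstack([a,b]))
```

```text
roof 0.004 (153, 617.6, -313.3, 55.6, 81.6, 72.7, 'zmax', np.float64(29.9))
roof 0.015 (65, 608.3, -316.0, 49.0, 58.1, 63.9, 'zmax', np.float64(27.0))
roof 0.027 (383, 608.2, -315.0, 44.0, 56.0, 64.6, 'zmax', np.float64(57.0))
roof 0.004 (380, 609.7, -319.4, 58.4, 58.1, 62.9, 'zmax', np.float64(29.9))
roof 0.015 (180, 609.5, -319.5, 58.1, 57.8, 62.8, 'zmax', np.float64(27.0))
roof 0.027 (442, 611.4, -319.1, 54.0, 52.9, 65.2, 'zmax', np.float64(56.0))
```

View pics/s4.png

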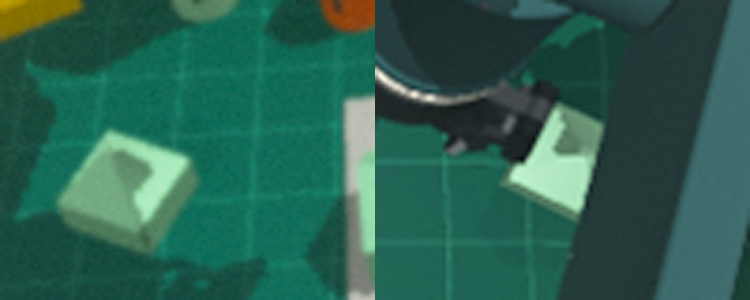

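The roof is essentially unmoved: in the scene crop it sits at about (125,190), 58 mm square, 63°. I'll test whether the gripper closes freely in air.

Emit:
play_rows --moves '[{"dp": [0,0,0],"spin": 0,"hand": 1},{"dp": [0,0,0],"spin": 0,"hand": 1},{"dp": [0,0,0],"spin": 0,"hand": 1},{"dp": [0,0,0],"spin": 0,"hand": 1}]' --force 30

```text
time_s: 11.9
eef_pos: [0.6097, -0.1738, 0.2047]
ee_rot: [3.059, -0.717, -0.001]
contact_force: [-0.1, -0.2, -0.2]
width: 0.0284
gripper_force: 0.0
```

Emit:
play_rows --moves '[{"dp": [0,0,0],"spin": 0,"hand": 0.33},{"dp": [0,0,0],"spin": 0,"hand": 0.33},{"dp": [0,0,0],"spin": 0,"hand": 0.33},{"dp": [0,0,0],"spin": 0,"hand": 0.33}]'

```text
time_s: 12.3
eef_pos: [0.6098, -0.1725, 0.2051]
ee_rot: [-3.059, 0.715, -0.0]
contact_force: [-0.2, 0.6, 0.0]
width: 0.0571
gripper_force: 0.0
```

Run:
```python
from m import *
s=snap("scene");S=cloud(s);hsv=cv2.cvtColor(s["img"],cv2.COLOR_BGR2HSV)
e=r.observe()["eef_pos"];print(e,r.observe()["width"])
F=S.reshape(-1,3);F=F[(np.hypot(F[:,0]-e[0],F[:,1]-e[1])<.075)&(F[:,2]>.15)&(F[:,2]<.31)]
a=np.deg2rad(63.7);d=F-e;u=d[:,0]*np.cos(a)+d[:,1]*np.sin(a)
for lo in np.arange(-.01,.1,.01):
    q=(d[:,2]>=lo)&(d[:,2]<lo+.01)
    if q.sum():
        h=np.histogram(u[q],np.arange(-.08,.081,.01))[0];print(round(lo,2),h)
```

```text
[ 0.6098093  -0.17247898  0.20512733] 0.057068202611599526
0.0 [ 0  0  0  0  2 20  0  0  0  0  0  8  0  0  0  0]
0.01 [ 0  0  0  2  9 32  0  0  0  0  2 21 14  0  0  0]
0.02 [ 0  0  0  4 10 33  0  0  0  0  2 23 21  0  0  0]
0.03 [ 0  0  0  2 12 35  0  0  0  0  0 23 13  0  0  0]
0.04 [ 0  0  2  6 24 31  0  0  0  0  1 15 14  3  0  0]
0.05 [ 0  0 26 47 14 13  0  0  0  0  7 54 30 26 16  0]
0.06 [ 0  4 47 19  5 19  0  0  0  0 16 51  1 22 22  0]
0.07 [ 0  5 46  3  0 22 15 14 14  4 46 60  0 16 29  0]
0.08 [ 0  9 42  2  0 15 19 23  8 10 39  2  1 16 35  0]
0.09 [ 0 11 40 18  5  9 20 30  8 22 42 17  7 20 42  0]
```

Run:
```python
from m import *
e=np.mean([r.observe()["eef_pos"]],0);print(e)
for n in("scene","top"):
    s=snap(n);S=cloud(s)
    F=S.reshape(-1,3);F=F[(np.hypot(F[:,0]-e[0],F[:,1]-e[1])<.075)&(F[:,2]>.15)&(F[:,2]<.31)]
    a=np.deg2rad(63.7);d=F-e;u=d[:,0]*np.cos(a)+d[:,1]*np.sin(a);v=-d[:,0]*np.sin(a)+d[:,1]*np.cos(a)
    q=(d[:,2]>0.008)&(d[:,2]<.04)
    L=q&(u<0);R=q&(u>0)
    for k in(L,R):
        if k.sum(): print(n,k.sum(),"u",(np.percentile(u[k],[1,5,50,95,99])*1000).round(1),"v",(np.percentile(v[k],[1,5,50,95,99])*1000).round(1))
```

```text
[ 0.6098093  -0.17247898  0.20512733]
scene 150 u [-40.9 -39.3 -28.4 -26.9 -26.5] v [-12.5 -11.5  -6.3   8.9  11.2]
scene 122 u [29.4 30.1 38.1 43.2 43.5] v [-12.  -11.6  -7.4   2.8   7. ]
top 23 u [-41.8 -40.7 -32.7 -29.2 -29.1] v [ 7.6  8.7 12.6 13.7 13.7]
```

Emit:
play_rows --moves '[{"dp": [0,-5,0],"spin": 90,"hand": 0},{"dp": [0,-10,0],"spin": 90,"hand": 0},{"dp": [0,-14.8,0],"spin": 90,"hand": 0},{"dp": [0,-14.8,0],"spin": 90,"hand": 0},{"dp": [0,-14.8,0],"spin": 90,"hand": 0},{"dp": [0,-14.8,0],"spin": 90,"hand": 0},{"dp": [0,-14.8,0],"spin": 90,"hand": 0},{"dp": [0,-14.8,0],"spin": 90,"hand": 0},{"dp": [0,-14.8,0],"spin": 90,"hand": 0},{"dp": [0,-14.8,0],"spin": 90,"hand": 0},{"dp": [0,-14.8,0],"spin": 90,"hand": 0},{"dp": [0,-14.8,0],"spin": 90,"hand": 0}]'

```text
time_s: 13.65
eef_pos: [0.6098, -0.3203, 0.2051]
ee_rot: [-2.668, -1.659, 0.0]
contact_force: [0.1, 1.0, -0.2]
width: 0.0853
gripper_force: 0.0
```

Emit:
play_rows --moves '[{"dp": [0,0,-4],"spin": 0,"hand": 0},{"dp": [0,0,-8],"spin": 0,"hand": 0},{"dp": [0,0,-12],"spin": 0,"hand": 0},{"dp": [0,0,-15],"spin": 0,"hand": 0},{"dp": [0,0,-17.5],"spin": 0,"hand": 0},{"dp": [0,0,-19],"spin": 0,"hand": 0},{"dp": [0,0,-19.7],"spin": 0,"hand": 0},{"dp": [0,0,-19.7],"spin": 0,"hand": 0}]'

```text
time_s: 14.45
eef_pos: [0.6097, -0.3203, 0.0077]
ee_rot: [-2.668, -1.657, 0.001]
contact_force: [0.3, -0.4, -0.2]
width: 0.0856
gripper_force: 0.0
```

```bash
cat > f.py <<'E'
from m import *
o=r.observe();e=o["eef_pos"];print(e.round(4),o["width"])
s=snap("scene");S=cloud(s);hsv=cv2.cvtColor(s["img"],cv2.COLOR_BGR2HSV)
m=(hsv[...,0]>50)&(hsv[...,0]<85)&(hsv[...,1]<120)&(hsv[...,2]>85)
a=np.deg2rad(-26.3)
for nm,k,z0,z1 in(("green",m,.004,.06),("greenlow",m,.006,.026),("dark",hsv[...,1]<110,.015,.05)):
    F=S[k];F=F[(np.hypot(F[:,0]-e[0],F[:,1]-e[1])<.065)&(F[:,2]>z0)&(F[:,2]<z1)]
    d=F-e;u=d[:,0]*np.cos(a)+d[:,1]*np.sin(a);v=-d[:,0]*np.sin(a)+d[:,1]*np.cos(a)
    print(nm,len(F));print("u",np.histogram(u,np.arange(-.06,.061,.005))[0]);print("v",np.histogram(v,np.arange(-.06,.061,.005))[0])
cv2.imwrite("pics/s5.png",cv2.resize(s["img"][165:245,150:250],(750,600),interpolation=cv2.INTER_CUBIC))
E
python3 f.py
```

```text
[ 0.6097 -0.3203  0.0077] 0.0855759132993811
green 651
u [ 1  3  8  1  0  0 26 24 36 42 48 56 56 56 64 62 69 87  0  0  8  4  0  0]
v [  0   0   0   0   0   0   2   2   2  12  31  51  58  72  94  74  83 169
   1   0   0   0   0   0]
greenlow 204
u [ 0  0  2  0  0  0 12  8 12  9 12 11 13 11 14  9 18 72  0  0  0  1  0  0]
v [  0   0   0   0   0   0   1   0   0   1   8  10  13   9  14   8  11 128
   1   0   0   0   0   0]
dark 627
u [ 1  3 10 43  0  0 22 21 30 37 41 38 37 50 58 59 62 54  0  0  8 24 15 14]
v [  0   0   0   0   0   0   3   2   2  12  32  52  61  95 113  71  79 104
   1   0   0   0   0   0]
```

View pics/s5.png

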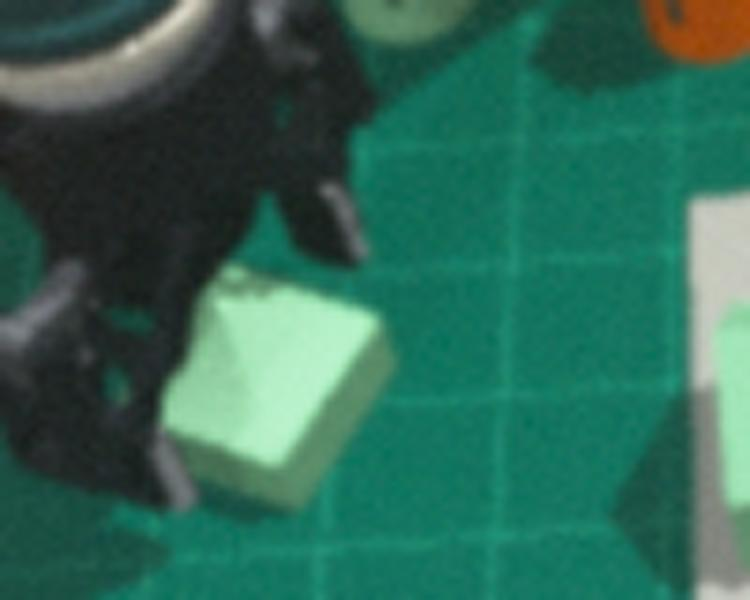

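The roof lies centred between the open fingers: near finger at (175,480), far finger at (340,230). Closing now.

Emit:
play_rows --moves '[{"dp": [0,0,0],"spin": 0,"hand": 1},{"dp": [0,0,0],"spin": 0,"hand": 1},{"dp": [0,0,0],"spin": 0,"hand": 1},{"dp": [0,0,0],"spin": 0,"hand": 1},{"dp": [0,0,0],"spin": 0,"hand": 1},{"dp": [0,0,0],"spin": 0,"hand": 1}]' --force 30

```text
time_s: 15.1
eef_pos: [0.6108, -0.3211, 0.011]
ee_rot: [2.666, 1.656, 0.002]
contact_force: [-2.6, 1.8, 7.1]
width: 0.0721
gripper_force: 32.1
```

```bash
python3 f.py
```

```text
[ 0.6108 -0.3211  0.011 ] 0.07212809561417254
green 613
u [ 0  0  2  3  2  0 20 31 35 38 50 50 57 61 56 64 58 73  0 11  2  0  0  0]
v [  0   0   0   0   0   0   2   4   6   5  16  39  56  71  86  73  88 167
   0   0   0   0   0   0]
greenlow 183
u [ 0  0  1  1  1  0 12 11 10 10 12  9 10 12 10 12 13 56  0  1  2  0  0  0]
v [  0   0   0   0   0   0   1   1   1   0   1   1  10  10  12   9  12 125
   0   0   0   0   0   0]
dark 614
u [ 0  0  6  7 50  3 17 26 29 34 43 37 35 54 51 58 52 49  0 12 27 20  4  0]
v [  0   0   0   0   0   0   2   4   6   5  18  45  59 104 111  69  85 106
   0   0   0   0   0   0]
```

Fingers stop at 72 mm again with a real pad force. Let me see whether the roof lifts as gripped.

Emit:
play_rows --moves '[{"dp": [0,0,0.7],"spin": 0,"hand": 1},{"dp": [0,0,1.5],"spin": 0,"hand": 1},{"dp": [0,0,2.5],"spin": 0,"hand": 1},{"dp": [0,0,3],"spin": 0,"hand": 1},{"dp": [0,0,3],"spin": 0,"hand": 1}]'

```text
time_s: 15.65
eef_pos: [0.6107, -0.321, 0.0396]
ee_rot: [2.667, 1.657, 0.002]
contact_force: [0.5, 0.3, -0.7]
width: 0.0715
gripper_force: 34.6
```

Run:
```python
from m import *
s=snap("scene");t=snap("top");S=cloud(s)
a=cv2.resize(s["img"][155:245,140:260],(600,450),interpolation=cv2.INTER_CUBIC);cv2.imwrite("pics/s6.png",a)
hsv=cv2.cvtColor(s["img"],cv2.COLOR_BGR2HSV);m=(hsv[...,0]>50)&(hsv[...,0]<85)&(hsv[...,1]<120)&(hsv[...,2]>85)
P=S[m];P=P[(np.hypot(P[:,0]-.61,P[:,1]+.32)<.05)];print(np.histogram(P[:,2],np.arange(-.005,.13,.01)));Q=P[P[:,2]>.01];print(cv2.minAreaRect((Q[:,:2]*1000).astype(np.float32)))
```

```text
(array([  2,   0,   0,  51,  79, 134, 216, 141,  65,   0,   3,   2,   0]), array([-0.005,  0.005,  0.015,  0.025,  0.035,  0.045,  0.055,  0.065,
        0.075,  0.085,  0.095,  0.105,  0.115,  0.125]))
((612.7998046875, -310.61553955078125), (59.88150405883789, 87.22160339355469), 81.24761962890625)
```

View pics/s6.png

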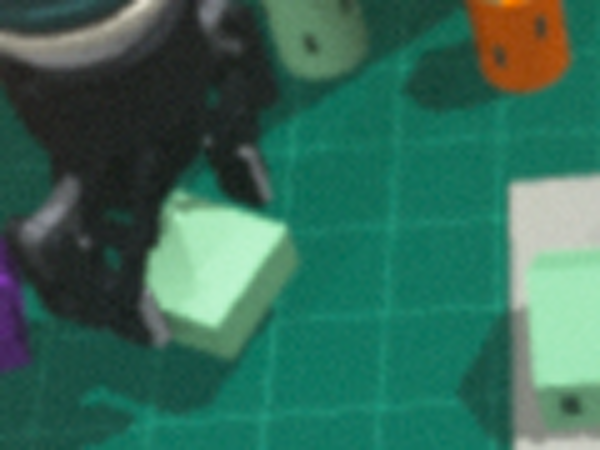

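The roof came up with the grip; its underside is near z=0.03, still level and centred at (220,270). I'll carry it to above the tower.

Emit:
play_rows --moves '[{"dp": [0,0,3],"spin": 0,"hand": 1},{"dp": [0,0,6],"spin": 0,"hand": 1},{"dp": [0,1,9],"spin": 3,"hand": 1},{"dp": [0.5,5,10],"spin": 8,"hand": 1},{"dp": [1,9,10],"spin": 12,"hand": 1},{"dp": [1.5,13,10],"spin": 16,"hand": 1},{"dp": [2,17,10],"spin": 20,"hand": 1},{"dp": [2.5,21,10],"spin": 24,"hand": 1},{"dp": [3,25,10],"spin": 27.7,"hand": 1},{"dp": [3,29,10],"spin": 27.7,"hand": 1},{"dp": [3,32,10],"spin": 27.7,"hand": 1},{"dp": [3,33.5,10],"spin": 27.7,"hand": 1}]'

```text
time_s: 16.95
eef_pos: [0.639, 0.0173, 0.1374]
ee_rot: [-2.19, -2.25, 0.001]
contact_force: [0.2, 0.0, -0.5]
width: 0.0721
gripper_force: 35.0
```

Emit:
play_rows --moves '[{"dp": [0,0,0],"spin": 0,"hand": 1},{"dp": [0,0,0],"spin": 0,"hand": 1},{"dp": [0,0,0],"spin": 0,"hand": 1}]'

```text
time_s: 17.25
eef_pos: [0.6399, 0.013, 0.138]
ee_rot: [2.195, 2.247, -0.001]
contact_force: [0.6, -0.5, -1.0]
width: 0.072
gripper_force: 35.0
```

```bash
cat > g.py <<'E'
from m import *
o=r.observe();print(o["eef_pos"].round(4),o["width"])
for n in("scene","top"):
    s=snap(n);S=cloud(s);hsv=cv2.cvtColor(s["img"],cv2.COLOR_BGR2HSV)
    if n=="scene":cv2.imwrite("pics/s7.png",cv2.resize(s["img"][90:250,240:440],(750,600),interpolation=cv2.INTER_CUBIC))
    m=(hsv[...,0]>50)&(hsv[...,0]<88)&(hsv[...,1]<130)&(hsv[...,2]>80)
    P=S[m];P=P[(abs(P[:,0]-.64)<.045)&(abs(P[:,1]-.014)<.045)]
    print(n,"zh",np.histogram(P[:,2],np.arange(.005,.2,.01))[0])
    for a,b in((.01,.09),(.105,.2)):
        Q=P[(P[:,2]>a)&(P[:,2]<b)]
        if len(Q)>9:
            print(a,len(Q),(np.percentile(Q,[1,99],0)*1000).round(1).tolist(),[np.round(k,1) for k in cv2.minAreaRect((Q[:,:2]*1000).astype(np.float32))])
E
python3 g.py
```

```text
[0.6399 0.013  0.138 ] 0.07204762043348141
scene zh [ 60  61  65  70  69  67  70  75 261   3   0   1  52  67 101 144  58  12
   4]
0.01 548 [[620.8, -10.1, 10.4], [668.1, 40.3, 89.8]] [array([654.2,   4.4]), array([70.1, 37.5]), np.float64(49.2)]
0.105 441 [[618.1, -15.1, 126.2], [684.2, 41.0, 190.0]] [array([648.7,   4.5]), array([80.4, 53. ]), np.float64(33.6)]
top zh [ 0  0  0  0  0  0  1  1  5  1  0  0  4  3 21  8  1  0  0]
0.105 37 [[608.7, 13.9, 131.1], [627.5, 40.1, 165.0]] [array([616.2,  23.8]), array([35.8, 19.1]), np.float64(81.3)]
```

View pics/s7.png

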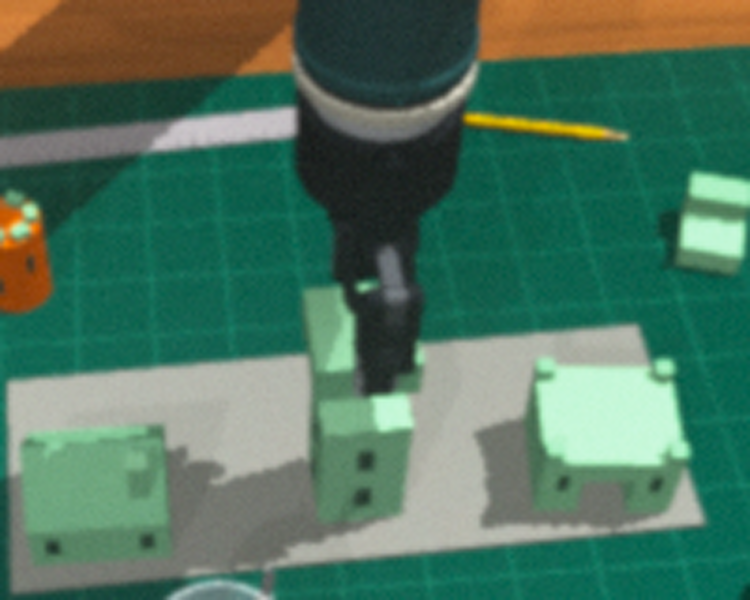

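Run:
```python
from m import *
S=cloud(snap("scene")).reshape(-1,3)
for nm,z0,z1 in(("roof",.13,.147),("tower",.02,.085)):
  for y0,y1 in((-.012,-.004),(.034,.038)):
    P=S[(S[:,2]>z0)&(S[:,2]<z1)&(S[:,1]>y0)&(S[:,1]<y1)&(abs(S[:,0]-.66)<.03)]
    print(nm,y0,len(P),(np.median(P,0)*1000).round(1), (P[:,0].std()*1000).round(1))
P=S[(abs(S[:,0]-.65)<.03)&(abs(S[:,1]+.008)<.006)&(S[:,2]>.1)&(S[:,2]<.16)];print(P[:,2].min(),np.histogram(P[:,2],np.arange(.1,.161,.004))[0])
```

```text
roof -0.012 21 [669.   -9.2 137.7] 0.8
roof 0.034 8 [667.9  35.9 136.1] 0.7
tower -0.012 96 [661.8  -9.   54.5] 12.2
tower 0.034 29 [665.7  35.8  56.4] 0.8
0.12665369844594043 [ 0  0  0  0  0  0  3  8  7  7  6 13 19 41 43]
```

Emit:
play_rows --moves '[{"dp": [0.05,0.2,-1],"spin": 0,"hand": 1},{"dp": [0.05,0.2,-2],"spin": 0,"hand": 1},{"dp": [0.05,0.2,-2.6],"spin": 0,"hand": 1},{"dp": [0.05,0.2,-2.9],"spin": 0,"hand": 1},{"dp": [0.05,0.2,-2.9],"spin": 0,"hand": 1},{"dp": [0.05,0.2,-2.9],"spin": 0,"hand": 1}]'

```text
time_s: 18.0
eef_pos: [0.6404, 0.0166, 0.1091]
ee_rot: [-2.194, -2.249, 0.0]
contact_force: [0.3, -0.5, -0.9]
width: 0.0717
gripper_force: 35.0
```

Run:
```python
from m import *
S=cloud(snap("scene")).reshape(-1,3)
for y0,y1 in((-.012,-.004),(.034,.038)):
  P=S[(S[:,1]>y0)&(S[:,1]<y1)&(abs(S[:,0]-.655)<.025)]
  for z in np.arange(.08,.12,.004):
    q=P[(P[:,2]>z)&(P[:,2]<z+.004)]
    if len(q):print(y0,z.round(3),len(q),(np.median(q[:,0])*1000).round(1))
```

```text
-0.012 0.08 5 666.2
-0.012 0.084 2 666.5
-0.012 0.088 1 665.6
-0.012 0.092 1 667.4
-0.012 0.096 6 668.5
-0.012 0.1 7 668.4
-0.012 0.104 10 668.0
-0.012 0.108 7 668.9
-0.012 0.112 7 668.0
-0.012 0.116 8 666.9
0.034 0.08 3 665.4
0.034 0.084 1 663.0
0.034 0.088 2 664.7
0.034 0.096 2 668.6
0.034 0.1 1 667.9
0.034 0.104 4 668.8
0.034 0.108 1 668.6
```

Emit:
play_rows --moves '[{"dp": [0,0,-0.15],"spin": 0,"hand": 1},{"dp": [0,0,-0.3],"spin": 0,"hand": 1},{"dp": [0,0,-0.3],"spin": 0,"hand": 1}]'

```text
time_s: 18.35
eef_pos: [0.6402, 0.0166, 0.106]
ee_rot: [-2.194, -2.249, 0.0]
contact_force: [-0.9, -0.9, -0.1]
width: 0.072
gripper_force: 35.0
```

Emit:
play_rows --moves '[{"dp": [0,0,-0.1],"spin": 0,"hand": 1},{"dp": [0,0,-0.2],"spin": 0,"hand": 1},{"dp": [0,0,-0.2],"spin": 0,"hand": 1}]'

```text
time_s: 18.65
eef_pos: [0.6404, 0.0166, 0.1043]
ee_rot: [2.194, 2.249, 0.0]
contact_force: [-0.2, 0.5, 1.4]
width: 0.0717
gripper_force: 35.1
```

Emit:
play_rows --moves '[{"dp": [0,0,-0.1],"spin": 0,"hand": 1},{"dp": [0,0,-0.1],"spin": 0,"hand": 1},{"dp": [0,0,-0.1],"spin": 0,"hand": 0},{"dp": [0,0,-0.1],"spin": 0,"hand": 0},{"dp": [0,0,-0.1],"spin": 0,"hand": 0},{"dp": [0,0,-0.1],"spin": 0,"hand": 0},{"dp": [0,0,2],"spin": 0,"hand": 0},{"dp": [0,0,6],"spin": 0,"hand": 0},{"dp": [0,0,10],"spin": 0,"hand": 0},{"dp": [0,0,12],"spin": 0,"hand": 0},{"dp": [-4,-5,12],"spin": -8,"hand": 0},{"dp": [-7,-10,12],"spin": -16,"hand": 0}]'

```text
time_s: 19.85
eef_pos: [0.5823, -0.0645, 0.2251]
ee_rot: [2.487, 1.917, 0.002]
contact_force: [-0.3, -1.1, 0.6]
width: 0.0855
gripper_force: 0.0
```

Emit:
play_rows --moves '[{"dp": [-12.6,-20.5,-5],"spin": 0,"hand": 0},{"dp": [-12.6,-20.5,-5],"spin": 0,"hand": 0},{"dp": [-12.6,-20.5,-5],"spin": 0,"hand": 0},{"dp": [-12.6,-20.5,-5],"spin": 0,"hand": 0},{"dp": [-12.6,-20.5,-5],"spin": 0,"hand": 0},{"dp": [-12.6,-20.5,-5],"spin": 0,"hand": 0},{"dp": [-12.6,-20.5,-5],"spin": 0,"hand": 0},{"dp": [-12.6,-20.5,-5],"spin": 0,"hand": 0}]'

```text
time_s: 20.65
eef_pos: [0.4568, -0.2691, 0.1743]
ee_rot: [2.485, 1.922, 0.001]
contact_force: [0.3, 1.4, -0.4]
width: 0.0856
gripper_force: 0.0
```

Run:
```python
from m import *
print(r.observe()["eef_pos"])
for n in("scene","top"):
    S=cloud(snap(n)); print(n,"roof",measure([S],(.64,.015),.055,.1,.12),measure([S],(.64,.015),.055,.09,.2),"tower",measure([S],(.64,.015),.05,.02,.085))
    print(measure([S],(.443,-.289),.035,.03,.08))
```

```text
[ 0.45679737 -0.26906595  0.17430607]
scene roof (260, 641.4, 16.6, 59.1, 56.2, 1.2, 'zmax', np.float64(120.0)) (830, 641.4, 16.6, 59.1, 56.2, 1.2, 'zmax', np.float64(149.6)) tower (459, 654.6, 3.7, 69.4, 36.2, 48.0, 'zmax', np.float64(84.9))
(383, 445.1, -287.4, 45.0, 42.9, 1.3, 'zmax', np.float64(71.9))
top roof (154, 637.9, 16.1, 56.9, 55.1, 0.8, 'zmax', np.float64(120.0)) (762, 637.8, 16.0, 57.0, 55.2, 0.8, 'zmax', np.float64(151.3)) tower (98, 616.6, 8.4, 23.9, 56.9, 30.0, 'zmax', np.float64(75.0))
(296, 441.9, -282.2, 31.6, 42.1, 76.3, 'zmax', np.float64(72.8))
```

The roof sits on the tower at (641.4,16.6) against the tower's (641.5,15.5), aligned. Next, the turret.

Emit:
play_rows --moves '[{"dp": [-1.3,-2,0],"spin": 0,"hand": 0},{"dp": [-1.3,-2,-3],"spin": 0,"hand": 0},{"dp": [-1.3,-2,-7],"spin": 0,"hand": 0},{"dp": [-1.3,-2,-10],"spin": 0,"hand": 0},{"dp": [-1.3,-2,-13],"spin": 0,"hand": 0},{"dp": [-1.3,-2,-14.7],"spin": 0,"hand": 0},{"dp": [-1.3,-2,-14.9],"spin": 0,"hand": 0},{"dp": [-1.3,-2,-14.9],"spin": 0,"hand": 0}]'

```text
time_s: 21.55
eef_pos: [0.4439, -0.2889, 0.0252]
ee_rot: [-2.484, -1.923, 0.0]
contact_force: [0.3, -0.6, 0.9]
width: 0.085
gripper_force: 0.0
```

Emit:
play_rows --moves '[{"dp": [0,0,0],"spin": 0,"hand": 1},{"dp": [0,0,0],"spin": 0,"hand": 1},{"dp": [0,0,0],"spin": 0,"hand": 1},{"dp": [0,0,0],"spin": 0,"hand": 1},{"dp": [0,0,0],"spin": 0,"hand": 1},{"dp": [0,0,0],"spin": 0,"hand": 1}]' --force 25

```text
time_s: 22.15
eef_pos: [0.4439, -0.2901, 0.0262]
ee_rot: [2.484, 1.92, 0.001]
contact_force: [0.1, 0.8, 5.1]
width: 0.0436
gripper_force: 24.8
```

Emit:
play_rows --moves '[{"dp": [0,0,1],"spin": 0,"hand": 1},{"dp": [0,0,4],"spin": 0,"hand": 1},{"dp": [0,0,8],"spin": 0,"hand": 1},{"dp": [0,1,12],"spin": 0,"hand": 1},{"dp": [1,4,16],"spin": 0,"hand": 1},{"dp": [2,8,16],"spin": 0,"hand": 1},{"dp": [3,12,16],"spin": 0,"hand": 1},{"dp": [4,16,16],"spin": 0,"hand": 1},{"dp": [5,20,16],"spin": 0,"hand": 1},{"dp": [6,24,16],"spin": 0,"hand": 1},{"dp": [7,28,16],"spin": 0,"hand": 1},{"dp": [8,32,16],"spin": 0,"hand": 1}]'

```text
time_s: 23.35
eef_pos: [0.5232, 0.0319, 0.186]
ee_rot: [2.485, 1.921, 0.001]
contact_force: [0.2, 0.1, 0.5]
width: 0.0432
gripper_force: 25.7
```

Emit:
play_rows --moves '[{"dp": [1,4,0],"spin": 0,"hand": 1},{"dp": [2,8,0],"spin": 0,"hand": 1},{"dp": [4,11,0],"spin": 0,"hand": 1},{"dp": [7,13,0],"spin": 0,"hand": 1},{"dp": [10,13.2,0],"spin": 0,"hand": 1},{"dp": [11.4,13.2,0],"spin": 0,"hand": 1},{"dp": [11.4,13.2,0],"spin": 0,"hand": 1},{"dp": [11.4,13.2,0],"spin": 0,"hand": 1}]'

```text
time_s: 24.15
eef_pos: [0.6363, 0.1621, 0.1852]
ee_rot: [-2.485, -1.921, 0.002]
contact_force: [0.5, -0.8, -0.9]
width: 0.0431
gripper_force: 25.8
```

Emit:
play_rows --moves '[{"dp": [0.1,0,-2],"spin": 0,"hand": 1},{"dp": [0.1,0,-5],"spin": 0,"hand": 1},{"dp": [0.1,0,-7.5],"spin": 0,"hand": 1},{"dp": [0.1,0,-9],"spin": 0,"hand": 1},{"dp": [0.1,0,-9.5],"spin": 0,"hand": 1},{"dp": [0.1,0,-9.5],"spin": 0,"hand": 1}]'

```text
time_s: 24.75
eef_pos: [0.6376, 0.1622, 0.0901]
ee_rot: [-2.485, -1.921, 0.001]
contact_force: [0.7, -1.0, -1.0]
width: 0.0434
gripper_force: 25.8
```

Run:
```python
from m import *
print(r.observe()["eef_pos"])
s=snap("scene");S=cloud(s)
hsv=cv2.cvtColor(s["img"],cv2.COLOR_BGR2HSV);m=(hsv[...,0]>50)&(hsv[...,0]<88)&(hsv[...,1]<130)&(hsv[...,2]>80)
P=S[m];P=P[(abs(P[:,0]-.637)<.06)&(abs(P[:,1]-.163)<.06)]
for z in np.arange(.04,.14,.006):
    q=P[(P[:,2]>z)&(P[:,2]<z+.006)]
    if len(q)>3:print(z.round(3),len(q),(q[:,:2].min(0)*1000).round(1),(q[:,:2].max(0)*1000).round(1))
cv2.imwrite("pics/s8.png",cv2.resize(s["img"][150:250,340:465],(750,600),interpolation=cv2.INTER_CUBIC))
```

```text
[0.63761665 0.16216284 0.09007588]
0.04 72 [610.2 120.2] [677.9 199.5]
0.046 282 [601.3 120.4] [678.2 205.2]
0.052 328 [601.2 119.4] [679.8 204.6]
0.058 68 [600.4 119.6] [677.3 199.7]
0.064 32 [635.1 141. ] [660.5 180.9]
0.07 35 [630.5 140.7] [661.  180.4]
0.076 35 [639.7 140.7] [661.1 178.9]
0.082 22 [628.9 140.9] [661.4 175.1]
0.088 15 [639.2 141.3] [667.6 176.3]
0.094 22 [629.3 140.8] [672.3 165.8]
0.1 17 [639.5 141.1] [669.5 166. ]
0.106 17 [632.1 141.1] [664.3 148. ]
0.112 15 [609.1 141. ] [664.8 158.8]
0.118 16 [631.3 140.7] [653.2 146.1]
0.124 26 [621.6 141. ] [652.  153.8]
0.13 29 [622.8 143.3] [664.9 151.3]
```

View pics/s8.png

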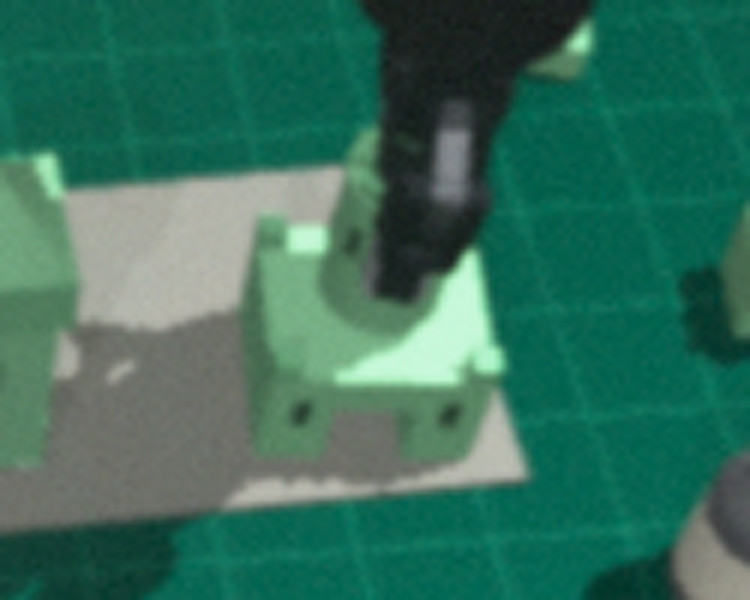

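The turret is held over the gatehouse top, near its middle at (380,290). Lowering it.

Emit:
play_rows --moves '[{"dp": [0,0,-0.5],"spin": 0,"hand": 1},{"dp": [0,0,-0.9],"spin": 0,"hand": 1},{"dp": [0,0,-1.05],"spin": 0,"hand": 1},{"dp": [0,0,-1.15],"spin": 0,"hand": 1},{"dp": [0,0,-1.15],"spin": 0,"hand": 1}]'

```text
time_s: 25.3
eef_pos: [0.6382, 0.1624, 0.0793]
ee_rot: [-2.485, -1.921, -0.0]
contact_force: [-1.7, 0.0, 4.2]
width: 0.0437
gripper_force: 26.0
```

Contact. Release, lift, and move towards the porch.

Emit:
play_rows --moves '[{"dp": [0,0,0],"spin": 0,"hand": 0},{"dp": [0,0,0],"spin": 0,"hand": 0},{"dp": [0,0,0],"spin": 0,"hand": 0},{"dp": [0,0,0],"spin": 0,"hand": 0},{"dp": [0,0,3],"spin": 0,"hand": 0},{"dp": [0,0,7],"spin": 0,"hand": 0},{"dp": [0,0,11],"spin": 0,"hand": 0},{"dp": [-1,5,12],"spin": -8,"hand": 0},{"dp": [-2,10,12],"spin": -16,"hand": 0},{"dp": [-2.5,15,12],"spin": -24,"hand": 0},{"dp": [-2.5,17.5,12],"spin": -32,"hand": 0},{"dp": [-2.5,17.5,12],"spin": -40,"hand": 0}]'

```text
time_s: 26.5
eef_pos: [0.6124, 0.342, 0.1985]
ee_rot: [-2.992, -0.952, -0.002]
contact_force: [1.0, 0.1, -0.0]
width: 0.0852
gripper_force: 0.0
```

Run:
```python
from m import *
o=r.observe();print(o["eef_pos"],o["joints"])
t=np.load("pics/top0.npy");s=np.load("pics/scene0.npy")
for a,b in((.049,.062),(.04,.062),(.01,.034)):print("porch",measure([t],(.613,.339),.04,a,b),measure([s],(.613,.339),.04,a,b))
S=cloud(snap("scene"));print("turret",measure([S],(.638,.163),.035,.075,.13))
P=s.reshape(-1,3);P=P[(np.hypot(P[:,0]-.613,P[:,1]-.339)<.04)&(P[:,2]>.051)&(P[:,2]<.065)]
print(np.linalg.svd((P[:,:2]-P[:,:2].mean(0)))[2][0],P.mean(0))
```

```text
[0.61242578 0.34196411 0.19852333] [0.40993159 0.52985925 1.3078276  0.0018129  1.3026753  1.36380512]
porch (89, 610.7, 339.1, 17.3, 35.4, 86.5, 'zmax', np.float64(59.2)) (75, 615.8, 339.8, 15.5, 37.0, 87.4, 'zmax', np.float64(56.8))
porch (227, 610.4, 336.7, 39.6, 36.1, 81.8, 'zmax', np.float64(59.2)) (198, 614.8, 337.4, 34.7, 39.0, 81.1, 'zmax', np.float64(56.8))
porch (83, 610.2, 338.6, 42.9, 36.3, 83.7, 'zmax', np.float64(33.8)) (168, 617.2, 339.1, 41.3, 37.2, 82.0, 'zmax', np.float64(33.9))
turret (557, 640.9, 162.5, 43.9, 43.3, 87.1, 'zmax', np.float64(124.9))
[ 0.98554269 -0.16942732] [0.6167345  0.33826172 0.05351502]
```

Emit:
play_rows --moves '[{"dp": [0.1,-0.4,-2],"spin": -43,"hand": 0},{"dp": [0.1,-0.4,-4],"spin": -43,"hand": 0},{"dp": [0.1,-0.4,-6],"spin": -43,"hand": 0},{"dp": [0.1,-0.4,-8],"spin": -43,"hand": 0},{"dp": [0.1,-0.4,-8],"spin": -43,"hand": 0},{"dp": [0.1,-0.4,-8],"spin": -43,"hand": 0},{"dp": [0.1,-0.4,-8],"spin": -43,"hand": 0}]'

```text
time_s: 27.25
eef_pos: [0.6147, 0.333, 0.1189]
ee_rot: [-3.135, 0.2, -0.001]
contact_force: [-0.2, -0.8, -0.2]
width: 0.0853
gripper_force: 0.0
```

Emit:
play_rows --moves '[{"dp": [0,0,-2],"spin": 0,"hand": 0},{"dp": [0,0,-5],"spin": 0,"hand": 0},{"dp": [0,0,-8],"spin": 0,"hand": 0},{"dp": [0,0,-10],"spin": 0,"hand": 0},{"dp": [0,0,-10.8],"spin": 0,"hand": 0},{"dp": [0,0,-11],"spin": 0,"hand": 0},{"dp": [0,0,-11],"spin": 0,"hand": 0}]'

```text
time_s: 27.95
eef_pos: [0.6151, 0.3336, 0.0096]
ee_rot: [-3.134, 0.206, -0.002]
contact_force: [-0.4, 0.5, 0.1]
width: 0.0852
gripper_force: 0.0
```

Emit:
play_rows --moves '[{"dp": [0,0,0],"spin": 0,"hand": 1},{"dp": [0,0,0],"spin": 0,"hand": 1},{"dp": [0,0,0],"spin": 0,"hand": 1},{"dp": [0,0,0],"spin": 0,"hand": 1},{"dp": [0,0,0],"spin": 0,"hand": 1},{"dp": [0,0,0],"spin": 0,"hand": 1}]' --force 20

```text
time_s: 28.55
eef_pos: [0.6149, 0.3337, 0.0096]
ee_rot: [-3.134, 0.208, -0.002]
contact_force: [-1.0, -0.6, 6.0]
width: 0.0401
gripper_force: 20.9
```

Emit:
play_rows --moves '[{"dp": [0,0,1],"spin": 0,"hand": 1},{"dp": [0,0,4],"spin": 0,"hand": 1},{"dp": [-1,0,8],"spin": 0,"hand": 1},{"dp": [-4,-2,10],"spin": 0,"hand": 1},{"dp": [-7,-5,10],"spin": 0,"hand": 1},{"dp": [-9.5,-9,10],"spin": 0,"hand": 1},{"dp": [-10,-13,10],"spin": 0,"hand": 1},{"dp": [-10,-17,10],"spin": 3,"hand": 1},{"dp": [-10,-21,10],"spin": 5,"hand": 1},{"dp": [-10,-25,10],"spin": 7.2,"hand": 1},{"dp": [-10,-29,10],"spin": 7.2,"hand": 1},{"dp": [-10,-33,10],"spin": 7.2,"hand": 1}]'

```text
time_s: 29.75
eef_pos: [0.5139, 0.0018, 0.1091]
ee_rot: [-3.142, 0.01, -0.0]
contact_force: [0.1, -0.6, 0.1]
width: 0.0392
gripper_force: 20.4
```

Emit:
play_rows --moves '[{"dp": [0,-4,0],"spin": 0,"hand": 1},{"dp": [0,-8,0],"spin": 0,"hand": 1},{"dp": [0,-11,0],"spin": 0,"hand": 1},{"dp": [0,-13.5,0],"spin": 0,"hand": 1},{"dp": [2,-14,0],"spin": 0,"hand": 1},{"dp": [4,-14,-2],"spin": 0,"hand": 1},{"dp": [5.5,-14,-4],"spin": 0,"hand": 1},{"dp": [5.5,-14,-6],"spin": 0,"hand": 1},{"dp": [5.5,-14,-7],"spin": 0,"hand": 1},{"dp": [5.5,-14,-7],"spin": 0,"hand": 1}]'

```text
time_s: 30.75
eef_pos: [0.5676, -0.1361, 0.0374]
ee_rot: [-3.14, 0.01, 0.005]
contact_force: [-0.9, -0.5, -0.2]
width: 0.0398
gripper_force: 20.4
```

Run:
```python
from m import *
o=r.observe();print(o["eef_pos"],o["ee_rot"],o["width"])
t=snap("top");s=snap("scene");T=cloud(t);S=cloud(s)
cv2.imwrite("pics/s9.png",np.hstack([cv2.resize(t["img"][150:230,320:420],(400,320)),cv2.resize(s["img"][140:250,230:330],(291,320))]))
```

```text
[ 0.56757242 -0.13609384  0.03737065] [-3.14024581  0.01048105  0.00545235] 0.039793111654441674
```

View pics/s9.png

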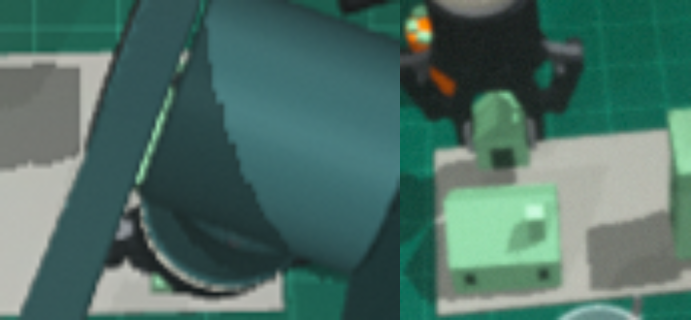

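The porch is upright in the gripper, its doorway (505,157 in the scene crop) facing the hall. I'll bring it in and lower it.

Emit:
play_rows --moves '[{"dp": [0.8,0,-0.5],"spin": 0,"hand": 1},{"dp": [1.6,-0.05,-1.2],"spin": 0,"hand": 1},{"dp": [1.6,-0.05,-1.9],"spin": 0,"hand": 1},{"dp": [1.6,-0.05,-2.1],"spin": 0,"hand": 1},{"dp": [1.6,-0.05,-2.1],"spin": 0,"hand": 1}]'

```text
time_s: 31.35
eef_pos: [0.5845, -0.1369, 0.0169]
ee_rot: [-3.141, 0.011, 0.003]
contact_force: [-0.2, -0.3, 0.1]
width: 0.0397
gripper_force: 20.4
```

Run:
```python
from m import *
o=r.observe();print(o["eef_pos"])
S=cloud(snap("scene")).reshape(-1,3)
P=S[(S[:,0]>.55)&(S[:,0]<.608)&(abs(S[:,1]+.137)<.024)&(S[:,2]>.008)&(S[:,2]<.075)]
for z in np.arange(.008,.07,.008):
    q=P[(P[:,2]>z)&(P[:,2]<z+.008)]
    if len(q):print(z.round(3),len(q),(np.percentile(q[:,:2],[2,98],0)*1000).round(1).tolist())
Q=P[P[:,0]>.595]
if len(Q)>5:print(np.polyfit(Q[:,1],Q[:,0],1))
H=S[(abs(S[:,0]-.645)<.045)&(abs(S[:,1]+.137)<.05)&(S[:,2]>.015)&(S[:,2]<.045)];print((np.percentile(H,[1,99],0)*1000).round(1))
H=S[(abs(S[:,0]-.645)<.045)&(abs(S[:,1]+.137)<.05)&(S[:,2]>.07)&(S[:,2]<.074)];print("ridge",(np.median(H,0)*1000).round(1))
```

```text
[ 0.58450671 -0.13690059  0.01688217]
0.016 3 [[595.1, -159.7], [596.9, -116.2]]
0.024 31 [[594.6, -159.2], [603.4, -114.2]]
0.032 51 [[595.7, -160.5], [604.4, -113.7]]
0.04 95 [[570.3, -159.3], [603.5, -115.4]]
0.048 125 [[567.5, -158.7], [602.6, -115.7]]
0.056 73 [[569.9, -152.3], [603.2, -120.6]]
0.064 7 [[596.2, -159.0], [599.0, -113.3]]
[0.00515843 0.60083427]
[[ 600.5 -175.3   15.5]
 [ 682.5  -96.5   44.9]]
ridge [ 646.8 -136.    71.4]
```

Emit:
play_rows --moves '[{"dp": [0,0.05,-0.25],"spin": 0,"hand": 1},{"dp": [0,0.05,-0.45],"spin": 0,"hand": 1},{"dp": [0,0.05,-0.45],"spin": 0,"hand": 1}]'

```text
time_s: 31.7
eef_pos: [0.585, -0.1366, 0.0129]
ee_rot: [-3.141, 0.011, 0.001]
contact_force: [0.4, -0.2, 0.3]
width: 0.0399
gripper_force: 20.4
```

Emit:
play_rows --moves '[{"dp": [0,0,-0.1],"spin": 0,"hand": 1},{"dp": [0,0,-0.1],"spin": 0,"hand": 0},{"dp": [0,0,-0.1],"spin": 0,"hand": 0},{"dp": [0,0,-0.1],"spin": 0,"hand": 0},{"dp": [0,0,-0.1],"spin": 0,"hand": 0},{"dp": [0,0,2],"spin": 0,"hand": 0},{"dp": [0,0,5],"spin": 0,"hand": 0},{"dp": [0,0,9],"spin": 0,"hand": 0},{"dp": [-3,-2,13],"spin": 0,"hand": 0},{"dp": [-7,-7,16],"spin": 0,"hand": 0},{"dp": [-10,-12,18],"spin": 0,"hand": 0},{"dp": [-10,-16,18],"spin": 0,"hand": 0}]'

```text
time_s: 32.9
eef_pos: [0.489, -0.2766, 0.1913]
ee_rot: [3.141, -0.009, 0.001]
contact_force: [0.9, 0.0, 0.6]
width: 0.0854
gripper_force: 0.0
```

Emit:
play_rows --moves '[{"dp": [0,-5,0],"spin": 0,"hand": 0},{"dp": [0,-10,0],"spin": 0,"hand": 0},{"dp": [0,-10,0],"spin": 0,"hand": 0},{"dp": [0,-10,0],"spin": 0,"hand": 0}]'

```text
time_s: 33.3
eef_pos: [0.4901, -0.3773, 0.1889]
ee_rot: [-3.141, 0.014, 0.0]
contact_force: [-0.1, 0.6, -1.0]
width: 0.0852
gripper_force: 0.0
```

Run:
```python
from m import *
t=snap("top");s=snap("scene")
for n,C in(("T",[cloud(t)]),("S",[cloud(s)])):
    print(n,"hall",measure(C,(.644,-.137),.06,.045,.08),"porch",measure(C,(.583,-.137),.028,.045,.07),measure(C,(.583,-.137),.03,.01,.07),"roof",measure(C,(.64,.015),.055,.1,.2),"turret",measure(C,(.638,.163),.035,.08,.13),"gate",measure(C,(.637,.163),.065,.045,.062),"off",measure(C,(.455,.284),.05,.006,.04))
cv2.imwrite("pics/fin.png",np.vstack([cv2.resize(t["img"][130:290,120:520],(750,300)),cv2.resize(s["img"][110:270,120:520],(750,300))]))
```

```text
T hall (960, 628.6, -136.5, 86.9, 80.3, 0.2, 'zmax', np.float64(79.8)) porch (190, 581.2, -135.9, 29.1, 36.6, 89.6, 'zmax', np.float64(59.7)) (398, 587.4, -136.0, 39.6, 50.5, 89.3, 'zmax', np.float64(59.7)) roof (749, 637.8, 16.0, 56.9, 55.1, 1.0, 'zmax', np.float64(149.3)) turret (425, 634.9, 161.7, 42.4, 43.3, 70.2, 'zmax', np.float64(126.7)) gate (649, 634.6, 162.8, 80.3, 70.8, 84.1, 'zmax', np.float64(61.9)) off (518, 457.3, 282.6, 43.1, 55.3, 71.6, 'zmax', np.float64(38.2))
S hall (905, 631.0, -135.9, 80.3, 91.6, 88.8, 'zmax', np.float64(79.8)) porch (169, 584.8, -136.1, 28.8, 38.8, 89.1, 'zmax', np.float64(59.4)) (343, 588.8, -136.1, 40.2, 46.8, 89.3, 'zmax', np.float64(59.4)) roof (761, 641.9, 16.4, 58.6, 56.5, 2.2, 'zmax', np.float64(149.8)) turret (529, 639.9, 162.6, 42.8, 44.2, 89.8, 'zmax', np.float64(125.1)) gate (681, 639.7, 163.1, 80.8, 72.4, 84.0, 'zmax', np.float64(62.0)) off (383, 461.3, 282.6, 39.9, 59.9, 71.5, 'zmax', np.float64(37.0))
```

View pics/fin.png

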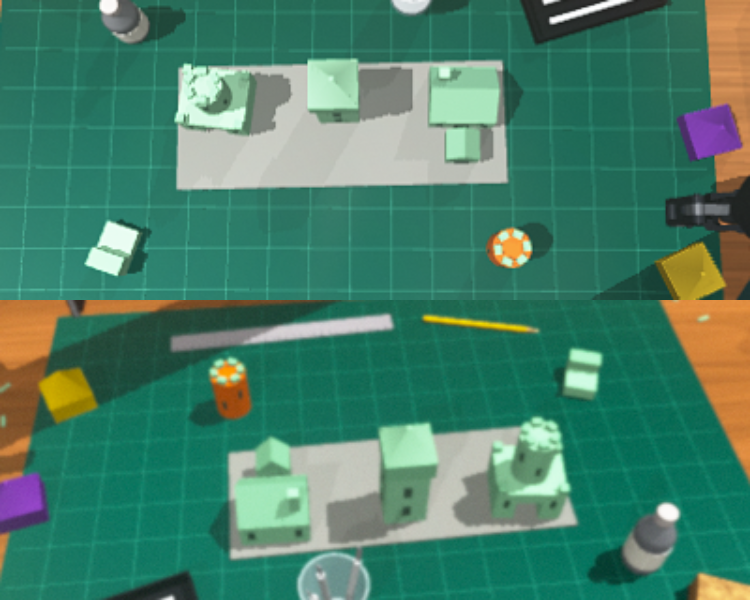

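Every piece is placed and upright: the turret on the gatehouse (210,90), the roof on the tower (333,88), and the porch in front of the hall (462,143). The measured offsets are well inside tolerance, so I'm handing in.

```bash
python3 -c "
from cell import r
print(r.hand_in())"
```

```text
the job is handed in; nothing more can be done
None
```

I've handed in the finished castle; the verdict wasn't shown, but my last camera measurements put the tower, roof, turret and porch upright and within tolerance, with the bystanders left where they were.

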